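Close the rock saw's coolant strainer and start its captive star knob

TASK

The cover of the saw's coolant strainer stands ajar: lower it gently until it is fully down. Then, with only light pressure, turn its captive star knob backwards (anticlockwise from above) until you feel the thread drop in with a click, and only after that turn it forwards (clockwise) until it is snug on its seal ring, nipped up but never forced. Leave the other things on the bench where they are.

Things in the scene. Friction and masses are not known exactly. Their poses are not given: they have to be found in the camera images.
- strainer: Fixed grey cast strainer pot, 124 mm across, on a 190 x 150 mm base plate, pipe stubs out to 132 mm on both sides (+-y). Origin: centre of the plate's underside, on the bench. z up, +x from the knob side to the hinge side. In this frame the cover's hinge axis is x = 95, z = 102.5 mm, parallel to y.
- bush_mouth (a point): Mouth of the brass threaded bush in front of the pot, 31 mm wide inside, at x = -98, y = 0, z = 94 mm in the strainer's frame; with the cover down the knob turns about the vertical line through it. Coarse right-hand three-start thread: 21 mm per turn (3.34 mm per rad). Where the thread begins, as an angle, differs each time and cannot be measured.
- lid (a joint): Hinge of the cover (rad): 0 = fully down on its gasket, positive = open; it starts at 0.3 to 0.6. Stiff: the cover stays where it is left. Pushed 80 mm from the hinge it takes 3 N, and over the last 0.06 rad, where the screw meets the bush and the knob must be free to rise, 7 N. Push on the cover, not on the knob.
- lid_pad (a point): Point on the cover's top where it can be pushed down: 80 mm from the hinge axis towards the knob, 9 mm above the plane through the hinge (111.5 mm above the bench when down). The cover is a grey disc 148 mm across, 10 mm thick, with a 4 mm raised middle of 92 mm and, in front, the ear with the knob. z: normal of the cover.
- knob_turn (a joint): Turn of the star knob about its axis (rad): 0 at the start, positive = backwards = anticlockwise seen from above (unscrewing), negative = forwards = clockwise (screwing in, downwards). Turned backwards from the start, it first climbs on the thread; its end, where the screw can drop 7 mm (the click), comes after 0.25 to 1.25 rad.
- knob_grip (a point): Middle of the black star head, on its axis: 50 mm across, 26 mm high (13 above and below this point), on a 36 mm collar 10 mm high over a black rubber seal ring. z: the axis. Cover down, it is 139 mm above the bench just after the click, 142 to 145 while the screw rests on top of the thread, 129 to 135 when snug. Top of the ear below it: 107.5 mm.
- knob: The knob with its screw, 0.17 kg, captive in the cover's ear, floating freely up and down. Origin: on the axis at the collar's underside. Held in a grip it does not drop by itself at the click: the thread's upward push on the hand vanishes, and the hand must follow it down some 6 mm, softly, until it meets the thread again, before turning forwards.
- screw: Steel screw under the knob, 30 mm over its three thread lugs, one piece with it, same origin. From the click, 1 to 2.3 rad forwards bring the collar to the seal ring, whose height differs by 3.5 mm from one to the next and must be felt; 0.4 rad more takes up the 1.2 mm play of the thread; then the thread pulls. Over 25 N harms it.
- screw_end (a point): Lower end of the screw, on its axis, 59.1 mm below the middle of the star head. Cover down, in the strainer's frame: z = 80 mm just after the click, 83 to 86.5 while resting on top of the thread, 71 to 76 when snug. Once it pulls, each 0.1 rad adds 3.5 N. Snug is 8 to 20 N. The resisting moment just after a small turn is about 0.06 N m running free, 0.12 at 10 N, 0.15 to 0.2 at 18 N.
- rock_slab: Sawn rock slab about 120 x 90 x 14 mm lying on the bench, a bystander. Origin: centre of its underside.
- rock_core: Upright piece of drill core, diameter 48 mm, 65 mm high, a bystander. Origin: centre of its underside.
- spanner: Open spanner 170 mm long lying on the bench, a bystander.
- wash_bottle: Upright clear plastic bottle, diameter 60 mm, 130 mm high, a bystander. Origin: centre of its underside.

How it is judged:
On the way, in this order (a step that is already met when the one before it is completed fails the run):
1. the cover is fully down (value of joint lid below 0.012 rad), for 0.2 s.
2. the knob has been turned backwards and the thread has dropped in (value of joint knob_turn above 0.12 rad and z of screw_end in the frame of strainer below 0.0813 m and value of joint lid below 0.012 rad), for 0.1 s.
At the end, for the whole second after the job is handed in: The cover is fully down (lid below 0.012 rad), the screw is run in (its end below 76.5 mm in the strainer's frame), and the knob, let go and still, is nipped up: its thread pulls with more than 5 N (value of joint lid below 0.012 rad and z of screw_end in the frame of strainer below 0.0765 m and contact force between screw and anything else above 5 N and angular speed of screw below 0.1 rad/s); the robot touches nothing.
It fails at once if the knob is turned forwards by more than 0.35 rad from its start while the thread has not dropped in (cross-threading) (value of joint knob_turn below -0.35 rad and z of screw_end in the frame of strainer above 0.0813 m).
It fails at once if the thread is loaded with more than 30 N, by pressing, butting or overtightening (contact force between screw and anything else above 30 N).
It fails at once if the cover is slammed (faster than 2.5 rad/s) (velocity of joint lid below -2.5 rad/s).
It fails at once if a bystander is moved by more than 30 mm (distance of any of rock_slab, rock_core, spanner, wash_bottle from where it was at the start of the episode above 0.03 m).
It also fails if it takes over 72 s, if anything falls off the work surface, if the arm or the gripper's body presses on something with over 40 N, if the wrist force passes 120 N, or if a joint passes its speed limit or range.

ROBOT

A 6-joint arm with a two-finger parallel gripper is mounted at the origin on the work surface. World frame = base frame: x ahead of the robot, y to its left, z up, the work surface at z = 0. Lengths are in m, angles in rad, forces in N, time in s.
With the tool pointing down it reaches from about 0.25 to 0.775 m from the base axis. Payload 4 kg.
Tool frame: the origin (TCP) lies midway between the tips of the shut fingers; the grasp point (between the pads) lies 19 mm behind it (r.tcp_to_grasp is the distance from the TCP to the grasp point, in m); x points along the fingers, y is the direction in which the jaws open and shut, and the axes are right-handed (so a half turn about x gives the same grasp; the last joint's range is limited). The gripper opens to 94 mm and grips with 3 to 60 N. Pads are 16 mm wide; open, the fingers measure 119 mm over their backs; the gripper's body (75 mm by 177 mm) begins 78 mm behind the grasp point.
Start: joints at [-1.312, 0.087, 1.371, -0, 1.684, -0.103], TCP at [0.195, -0.514, 0.206] pointing down, gripper open.
Joint ranges: [-3.1, 3.1], [-0.76, 2.03], [0.27, 2.55], [-1.08, 4.22], [0.17, 2.65], [-2.57, 2.57]. Speed limits (rad/s): [2.79, 2.79, 3.14, 3.14, 3.14, 3.14].

INTERFACE

Orientations are given as a rotation vector (axis times angle).
In Python, from workcell import r, imaging gives the robot as it stands.
- The arm moves only by the tool move_arm, never from a script. Its argument "rows" is one flat list of numbers, 5 for each row, row after row: the shift along the tool's x, y, z in m, then the turn about the tool's x in rad, then the opening, from 0 (shut) to 1 (fully open). A call has 1 to 12 rows; each row is the pose to reach, as a shift and turn from the pose commanded when the call began, along the tool's axes at that moment; what a row does not reach only later rows make up. A row lasts 1/12 s, in which the tool goes at most 41.7 mm and 7.16 degrees, less where a joint would pass 70% of its speed; a pose out of reach is approached as far as the arm can. A call with a gripper value outside its range is refused whole. The fingers move at their own pace and stop on an object; "grip_force" is the grip in N (left out, the last holds). Time passes only in rows, so rows that repeat a pose let the fingers close. It gives the time, the measured TCP pose, the force and the opening at its end, in the units of the state.
- r.get_state(): the state, without advancing time (a new reading comes with each control period).
- imaging.camera(name): name is "scene" or "top"; returns a dict with "frame" (480x640x3 uint8, red, green, blue), "range_z" (480x640 float32, m along the optical axis (not along the pixel's ray), 0 where there is no reading), "fx", "fy", "cx", "cy" (pixels), "world_from_camera" (4x4, takes a point from camera to world coordinates). Camera axes: x right, y down, z forward; pixel columns grow to the right and rows downward; lengths in m; the calibration is good to about 2 mm. A picture is of the moment at which its call begins.
- r.close_job(): hands the job in, once; it reports no verdict.
The state is a dict: "t": time; "joint_pos": joint angles; "qd": joint speeds; "joint_efforts": joint torques, N m; "ee_pos": TCP position; "ee_rot": TCP orientation; "wrist_force": force on the tool from outside, world axes, zero at the start; "torque": the same for the moment, N m; "finger_gap": finger opening in m.
Only numpy, scipy, OpenCV 4.12 (cv2) and the standard library are available. Lean on these libraries where they do the work, as an engineer would, in place of code of your own. Each camera call takes 0.05 s, during which the arm holds its last target.

## Working session

There is one attempt and no reset: what is moved stays moved. The work goes in short steps, Python scripts to look and compute and a tool call to move; the robot and the scene stay as the last step left them, time stands still between calls to the robot, and variables do not carry over. Pictures are saved under pics/ and viewed, and the job is handed in when it is done.

Besides the shell and the picture viewer there is one more tool, called after "Request:" by a JSON object that holds its "fn" and its "kwargs", one argument or row to a line. move_arm: Moves the arm, as the interface text tells. Its arguments: {"type":"object","properties":{"rows":{"type":"array"},"grip_force":{"type":"number"}},"required":["rows"]}

```bash
ls; mkdir -p pics
python3 - <<'E'
from workcell import r, imaging
import cv2,numpy as np
for n in("scene","top"):
    c=imaging.camera(n); cv2.imwrite(f"pics/{n}0.png",c["frame"][:,:,::-1]); np.savez(f"{n}0.npz",**c)
    print(n,c["fx"],c["cx"],c["cy"],np.round(c["world_from_camera"],3))
print(r.get_state())
E
```

```text
pics
scene 486.2453917016322 323.42351470810706 242.7808939592167 [[-0.456  0.677 -0.578  1.134]
 [ 0.89   0.334 -0.311  0.318]
 [-0.017 -0.656 -0.755  0.827]
 [ 0.     0.     0.     1.   ]]
top 474.72219481941687 323.15113424578414 234.95553355637577 [[ 0.042 -0.969  0.243  0.404]
 [-0.999 -0.041  0.009  0.035]
 [ 0.002 -0.244 -0.97   0.831]
 [ 0.     0.     0.     1.   ]]
{'t': 0.1, 'joint_pos': array([-1.31210004e+00,  8.78590567e-02,  1.37213292e+00, -2.34261064e-05,
        1.68357995e+00, -1.03109409e-01]), 'qd': array([-7.23688513e-05, -9.09203709e-04, -4.11813954e-03, -9.65269439e-04,
        1.92364926e-04,  1.27803691e-03]), 'joint_efforts': array([ 1.83276730e-03, -3.41252875e+01, -3.03300583e+01,  7.19882967e-02,
        3.05083115e-02, -1.05864146e-04]), 'ee_pos': array([ 0.19453354, -0.51390915,  0.20441814]), 'ee_rot': array([ 2.02479812,  0.3724003 , -2.02516254]), 'wrist_force': array([-0.85652215,  0.3009636 ,  0.22056919]), 'torque': array([ 0.0297201 , -0.00527251,  0.00624278]), 'finger_gap': 0.09372447918715435}
```

View pics/scene0.png

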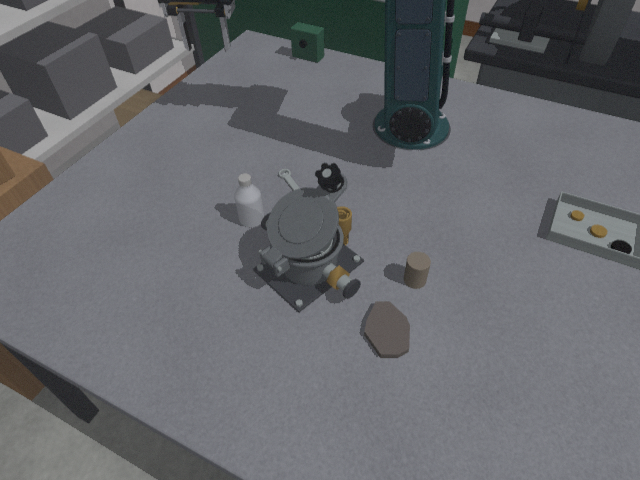

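View pics/top0.png

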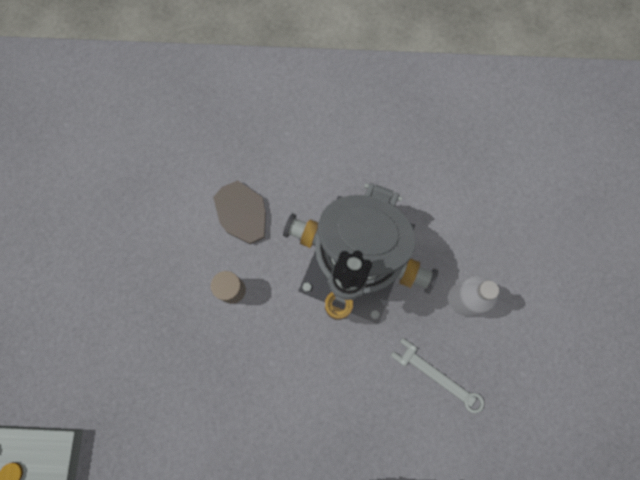

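The scene view shows the cover ajar with the knob at about (330,178). In the top view the bush ring is at (339,305), the hinge at (382,192), the knob at (352,270) and the pipe stubs at (290,227) and (432,280). The bottle is at (480,293) and the spanner at (440,375).

```bash
cat > h.py <<'E'
import numpy as np,cv2
def load(n):
    c=dict(np.load(n)); return c
def cloud(c):
    z=c["range_z"]; v,u=np.mgrid[:480,:640]
    P=np.stack([(u-c["cx"])/c["fx"]*z,(v-c["cy"])/c["fy"]*z,z],-1)
    W=c["world_from_camera"]; P=P@W[:3,:3].T+W[:3,3]; P[z==0]=np.nan; return P
E
python3 - <<'E'
from h import *
c=load("top0.npz");P=cloud(c);f=c["frame"]
hsv=cv2.cvtColor(f,cv2.COLOR_RGB2HSV)
o=((hsv[...,0]>10)&(hsv[...,0]<30)&(hsv[...,1]>120)).astype(np.uint8)
n,l,s,ce=cv2.connectedComponentsWithStats(o)
for i in range(1,n):
    if s[i,4]>30:
        q=P[l==i]; print(s[i],ce[i],np.nanmean(q,0).round(4),np.nanpercentile(q[:,2],[5,50,95]).round(4))
im=f[150:350,260:520,::-1]; cv2.imwrite("pics/crop0.png",cv2.resize(im,None,fx=3,fy=3,interpolation=cv2.INTER_CUBIC)[:600,:800])
for uv in [(382,192),(372,187),(397,197),(365,230),(352,265),(290,227),(432,280),(480,290),(229,288),(354,262),(307,287),(376,315),(320,235),(410,235),(366,205)]:
    print(uv,P[uv[1],uv[0]].round(4))
E
```

```text
[301 221  15  26 237] [308.48101266 233.72995781] [0.5981 0.0664 0.0631] [0.0505 0.0657 0.0688]
[401 260  18  26 255] [410.0745098  272.45098039] [ 0.5398 -0.1029  0.0635] [0.0519 0.0659 0.0686]
[326 293  27  25 299] [337.38795987 307.26421405] [0.4758 0.0146 0.0896] [0.0837 0.0934 0.0969]
[  0 463  22  17 318] [ 10.85534591 471.84591195] [0.2035 0.519  0.012 ] [0.0096 0.012  0.0143]
(382, 192) [ 0.6605 -0.0499  0.1094]
(372, 187) [ 0.6676 -0.0336  0.1112]
(397, 197) [ 0.6522 -0.0737  0.1119]
(365, 230) [ 0.5833 -0.02    0.1582]
(352, 265) [0.516  0.0019 0.2351]
(290, 227) [0.6091 0.0981 0.0606]
(432, 280) [ 0.5281 -0.1374  0.0685]
(480, 290) [ 0.5063 -0.1946  0.1292]
(229, 288) [0.5014 0.1899 0.0671]
(354, 262) [ 0.5205 -0.0007  0.2327]
(307, 287) [0.5155 0.0662 0.0152]
(376, 315) [ 0.4728 -0.0535  0.0145]
(320, 235) [0.5708 0.0454 0.1669]
(410, 235) [ 0.5828 -0.0889  0.1418]
(366, 205) [ 0.6306 -0.023   0.1308]
```

View pics/crop0.png

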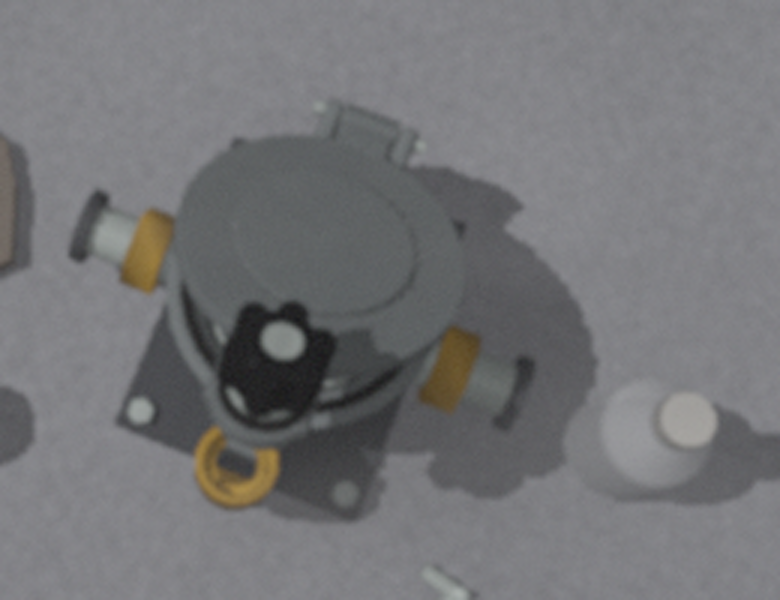

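```bash
cat >> h.py <<'E'
from scipy.spatial.transform import Rotation as Ro
from scipy.optimize import least_squares
def circ(q,rad=None):
    f=lambda p:np.hypot(q[:,0]-p[0],q[:,1]-p[1])-p[2]
    return least_squares(f,[*q[:,:2].mean(0),.02],loss="soft_l1",f_scale=.001)
E
python3 - <<'E'
from h import *
c=load("top0.npz");P=cloud(c);f=c["frame"]
hsv=cv2.cvtColor(f,cv2.COLOR_RGB2HSV)
o=((hsv[...,0]>10)&(hsv[...,0]<30)&(hsv[...,1]>120))
m=o.copy(); m[:,:320]=0;m[:,360:]=0;m[:290]=0
q=P[m]; q=q[q[:,2]>.091]; s=circ(q); print("bush",s.x,q[:,2].mean(),q.min(0),q.max(0))
# image-based ellipse: outer/inner contour pixels cast on z=.094
W=c["world_from_camera"]
def cast(uv,z):
    d=np.c_[(uv[:,0]-c["cx"])/c["fx"],(uv[:,1]-c["cy"])/c["fy"],np.ones(len(uv))]@W[:3,:3].T
    return W[:3,3]+d*((z-W[2,3])/d[:,2])[:,None]
# yaw from pipe stubs axis: points with z>0.05 of orange bands
for z0 in (0.055,):
    y=[]
    for a,b in((295,335),(395,435)):
        mm=o.copy(); mm[:,:a]=0;mm[:,b:]=0;mm[290:]=0; y.append(np.nanmean(P[mm],0))
    d=y[0]-y[1]; print("yaw",np.arctan2(-d[0],d[1]),(y[0]+y[1])/2)
# lid plane
ring=np.zeros((480,640),np.uint8); cv2.ellipse(ring,(367,228),(24,17),0,0,360,1,-1)
q=P[ring>0]; cen=np.nanmean(q,0); u,sv,vt=np.linalg.svd(q-cen); n=vt[2]*np.sign(vt[2][2]); print(cen,n,"theta",np.arccos(n[2]),"yaw",np.arctan2(n[1],n[0]))
ps=cast(np.array([[339,305]]),.094); print(ps)
st=np.array([ 2.02479812,  0.3724003 , -2.02516254]); print(Ro.from_rotvec(st).as_matrix().round(3))
E
```

```text
bush [0.48124165 0.01295004 0.0185632 ] 0.09459063410302104 [ 0.46048568 -0.00766466  0.09102739] [0.49687254 0.03288395 0.09775974]
yaw -0.33187094439217896 [ 0.56894136 -0.01824259  0.06332534]Traceback (most recent call last):
  File "<stdin>", line 20, in <module>
    u, s, vh = gufunc(a, signature=signature)
               ~~~~~~^^^^^^^^^^^^^^^^^^^^^^^^
    raise LinAlgError("SVD did not converge")
numpy.linalg.LinAlgError: SVD did not converge
```

Run:
```python
from h import *
c=load("top0.npz");P=cloud(c)
ring=np.zeros((480,640),np.uint8); cv2.ellipse(ring,(367,228),(24,17),0,0,360,1,-1)
q=P[ring>0]; q=q[~np.isnan(q[:,0])]; cen=q.mean(0); u,sv,vt=np.linalg.svd(q-cen,full_matrices=False); n=vt[2]*np.sign(vt[2][2]); print(cen,n,"theta",np.arccos(n[2]),"yaw",np.arctan2(n[1],n[0]))
yaw=-.333; X=np.array([np.cos(yaw),np.sin(yaw)])
B=np.array([.4775,.0138]); O=B+.098*X; print("O",O)
H=O+.095*X
th=np.arccos(n[2])
for t in(th,.3,.2,.1,.06,.03,0):
    a=-80*np.cos(t)+9*np.sin(t); z=80*np.sin(t)+9*np.cos(t)
    print(round(t,3),(H+a/1000*X).round(4),round(.1025+z/1000,4))
R=Ro.from_rotvec([2.02479812,0.3724003,-2.02516254]).as_matrix(); print(R.round(3))
# bush crude
m=cv2.inRange(cv2.cvtColor(c["frame"],cv2.COLOR_RGB2HSV),(10,120,0),(30,255,255)); m[:290]=0;m[:,:320]=0;m[:,365:]=0
k=cv2.findContours(m,cv2.RETR_EXTERNAL,cv2.CHAIN_APPROX_NONE)[0]; k=max(k,key=len)[:,0]; print(cv2.minEnclosingCircle(k),cv2.fitEllipse(k))
```

```text
[ 0.58770202 -0.02330136  0.15428675] [ 0.42430197 -0.15019658  0.89297751] theta 0.46687876955709134 yaw -0.34022061131224346
O [ 0.57011646 -0.01823421]
0.467 [ 0.5962 -0.0273] 0.1465
0.3 [ 0.5902 -0.0252] 0.1347
0.2 [ 0.5875 -0.0242] 0.1272
0.1 [ 0.5855 -0.0236] 0.1194
0.06 [ 0.5849 -0.0234] 0.1163
0.03 [ 0.5846 -0.0232] 0.1139
0 [ 0.5843 -0.0231] 0.1115
[[-0.001  0.354 -0.935]
 [ 0.002 -0.935 -0.354]
 [-1.    -0.002 -0.   ]]
((338.4285583496094, 303.8571472167969), 13.869032859802246) ((338.1920166015625, 304.50146484375), (24.304927825927734, 24.839902877807617), 113.84013366699219)
```

Request:
{"fn": "move_arm", "kwargs": {
  "rows": [-0.055,-0.02,-0.04,0.06,0,-0.055,-0.04,-0.075,0.12,0,-0.055,-0.06,-0.11,0.18,0,-0.055,-0.08,-0.145,0.24,0,-0.055,-0.1,-0.18,0.3,0,-0.055,-0.12,-0.215,0.36,0,-0.055,-0.14,-0.25,0.42,0,-0.055,-0.16,-0.285,0.48,0,-0.055,-0.18,-0.32,0.54,0,-0.055,-0.2,-0.355,0.6,0,-0.055,-0.22,-0.39,0.66,0,-0.055,-0.24,-0.425,0.698,0],
  "grip_force": 20
}}

```text
t: 1.1
ee_pos: [0.5037, -0.1426, 0.2601]
ee_rot: [-2.037, 0.348, 2.038]
wrist_force: [1.5, -0.3, 0.1]
finger_gap: 0.0173
```

```bash
cat > d.py <<'E'
import sys,numpy as np
from workcell import r
from scipy.spatial.transform import Rotation as Ro
s=r.get_state(); R=Ro.from_rotvec(s["ee_rot"]).as_matrix()
print("t",s["t"],"pos",s["ee_pos"].round(4),"F",s["wrist_force"].round(2),"T",s["torque"].round(3),"gap",round(s["finger_gap"],4),"q6",s["joint_pos"].round(3))
print("ytool",np.degrees(np.arctan2(R[1,1],R[0,1])).round(2),"xtool",R[:,0].round(3))
if len(sys.argv)>3: print("delta",(R.T@(np.array(list(map(float,sys.argv[1:4])))-s["ee_pos"])).round(4))
E
python3 d.py 0.5975 -0.0275 0.165
```

```text
t 1.1 pos [ 0.5037 -0.1426  0.2601] F [ 1.49 -0.33  0.08] T [-0.026  0.009 -0.037] gap 0.0173 q6 [-0.384  0.024  1.33  -0.     1.788  1.525]
ytool -109.4 xtool [-0.001  0.    -1.   ]
delta [ 0.095  -0.1398 -0.0503]
```

Request:
{"fn": "move_arm", "kwargs": {
  "rows": [0,-0.03,-0.01,0,0,0,-0.06,-0.02,0,0,0,-0.09,-0.03,0,0,0,-0.12,-0.04,0,0,0,-0.14,-0.05,0,0,0.02,-0.14,-0.05,0,0,0.045,-0.14,-0.05,0,0,0.07,-0.14,-0.05,0,0,0.09,-0.14,-0.05,0,0,0.095,-0.14,-0.05,0,0,0.095,-0.14,-0.05,0,0]
}}

```text
t: 2.02
ee_pos: [0.5948, -0.0288, 0.1626]
ee_rot: [-2.033, 0.346, 2.045]
wrist_force: [0.1, 0.2, 0.4]
finger_gap: 0.0001
```

```bash
python3 d.py 0.5962 -0.0273 0.148
```

```text
t 2.0167 pos [ 0.5948 -0.0288  0.1626] F [0.11 0.23 0.41] T [ 0.074 -0.025  0.03 ] gap 0.0001 q6 [-0.143  0.204  1.323 -0.     1.62   1.764]
ytool -109.26 xtool [-0.006  0.001 -1.   ]
delta [ 0.0146 -0.0019 -0.0009]
```

Request:
{"fn": "move_arm", "kwargs": {
  "rows": [0.006,-0.001,0,0,0,0.012,-0.002,-0.001,0,0,0.016,-0.002,-0.001,0,0,0.019,-0.002,0.001,0,0,0.022,-0.002,0.003,0,0,0.025,-0.002,0.004,0,0,0.028,-0.002,0.006,0,0,0.031,-0.002,0.007,0,0,0.034,-0.002,0.008,0,0,0.037,-0.002,0.009,0,0,0.04,-0.002,0.01,0,0,0.043,-0.002,0.011,0,0]
}}

```text
t: 3.02
ee_pos: [0.5866, -0.0235, 0.1221]
ee_rot: [-2.039, 0.346, 2.039]
wrist_force: [3.3, -0.4, 4.0]
finger_gap: 0.0005
```

```bash
python3 d.py 0.5843 -0.0231 0.1115
```

```text
t 3.0167 pos [ 0.5866 -0.0235  0.1221] F [ 3.28 -0.36  3.99] T [ 0.054 -0.677 -0.043] gap 0.0005 q6 [-0.137  0.199  1.411 -0.     1.532  1.771]
ytool -109.26 xtool [ 0. -0. -1.]
delta [0.0106 0.0004 0.0023]
```

Request:
{"fn": "move_arm", "kwargs": {
  "rows": [0.0015,0,0.001,0,0,0.003,0,0.001,0,0,0.0045,0,0.0015,0,0,0.0055,0,0.0015,0,0,0.0065,0,0.002,0,0,0.0075,0,0.002,0,0,0.0085,0,0.002,0,0,0.009,0,0.002,0,0,0.009,0,0.002,0,0]
}}

```text
t: 3.77
ee_pos: [0.5841, -0.0229, 0.1143]
ee_rot: [-2.038, 0.346, 2.04]
wrist_force: [-0.6, 0.0, 6.3]
finger_gap: 0.0007
```

```bash
python3 d.py 0.5843 -0.0231 0.1115
```

```text
t 3.7667 pos [ 0.5841 -0.0229  0.1143] F [-0.57  0.01  6.31] T [-0.014  0.194 -0.04 ] gap 0.0007 q6 [-0.136  0.199  1.427 -0.     1.517  1.771]
ytool -109.26 xtool [-0.001 -0.    -1.   ]
delta [ 0.0028  0.0002 -0.0003]
```

Request:
{"fn": "move_arm", "kwargs": {
  "rows": [0.001,0,0,0,0,0.002,0,0,0,0,0.003,0,0,0,0,0.004,0,0,0,0,0.0045,0,0,0,0,0.0045,0,0,0,0,0.0045,0,0,0,0]
}}

```text
t: 4.35
ee_pos: [0.5839, -0.0227, 0.1117]
ee_rot: [-2.039, 0.346, 2.04]
wrist_force: [-5.0, -0.1, 12.5]
finger_gap: 0.0004
```

```bash
python3 d.py 0.5843 -0.0231 0.1115
```

```text
t 4.35 pos [ 0.5839 -0.0227  0.1117] F [-4.99 -0.06 12.53] T [0.138 0.898 0.032] gap 0.0004 q6 [-0.136  0.199  1.431 -0.     1.512  1.771]
ytool -109.26 xtool [-0.001 -0.    -1.   ]
delta [ 0.0002  0.0002 -0.0005]
```

Request:
{"fn": "move_arm", "kwargs": {
  "rows": [0.001,0,0,0,0,0.002,0,0,0,0,0.002,0,0,0,0,0.002,0,0,0,0]
}}

```text
t: 4.68
ee_pos: [0.5839, -0.0228, 0.1116]
ee_rot: [-2.04, 0.346, 2.039]
wrist_force: [-6.6, 1.2, 18.8]
finger_gap: 0.0002
```

```bash
python3 d.py 0.5843 -0.0231 0.1115
```

```text
t 4.6833 pos [ 0.5839 -0.0228  0.1116] F [-6.63  1.18 18.83] T [0.18  1.475 0.028] gap 0.0002 q6 [-0.136  0.199  1.432 -0.     1.51   1.771]
ytool -109.25 xtool [ 0. -0. -1.]
delta [ 0.0001  0.0002 -0.0005]
```

Request:
{"fn": "move_arm", "kwargs": {
  "rows": [-0.01,0,0,0,0,-0.03,0,0,0,0,-0.06,0,0,0,0,-0.09,0,-0.03,0,0,-0.12,0,-0.06,0,0,-0.15,0,-0.09,0,0,-0.15,0,-0.1,0,0,-0.15,0,-0.1,0,0]
}}

```text
t: 5.35
ee_pos: [0.681, -0.0569, 0.2571]
ee_rot: [-2.04, 0.347, 2.038]
wrist_force: [-0.4, -0.1, -0.9]
finger_gap: 0.0003
```

```bash
python3 d.py
python3 - <<'E'
from workcell import r, imaging
import cv2,numpy as np
for n in("scene","top"):
    c=imaging.camera(n); cv2.imwrite(f"pics/{n}1.png",c["frame"][:,:,::-1]); np.savez(f"{n}1.npz",**c)
    s=c["frame"][150:350,260:520] if n=="top" else c["frame"][120:320,180:440]
    cv2.imwrite(f"pics/c{n}1.png",cv2.resize(s[:,:,::-1],None,fx=3,fy=3,interpolation=cv2.INTER_CUBIC))
E
```

```text
t 5.35 pos [ 0.681  -0.0569  0.2571] F [-0.37 -0.1  -0.92] T [0.038 0.046 0.051] gap 0.0003 q6 [-0.166  0.394  0.898 -0.     1.848  1.742]
ytool -109.32 xtool [ 0.001 -0.    -1.   ]
```

View pics/ctop1.png

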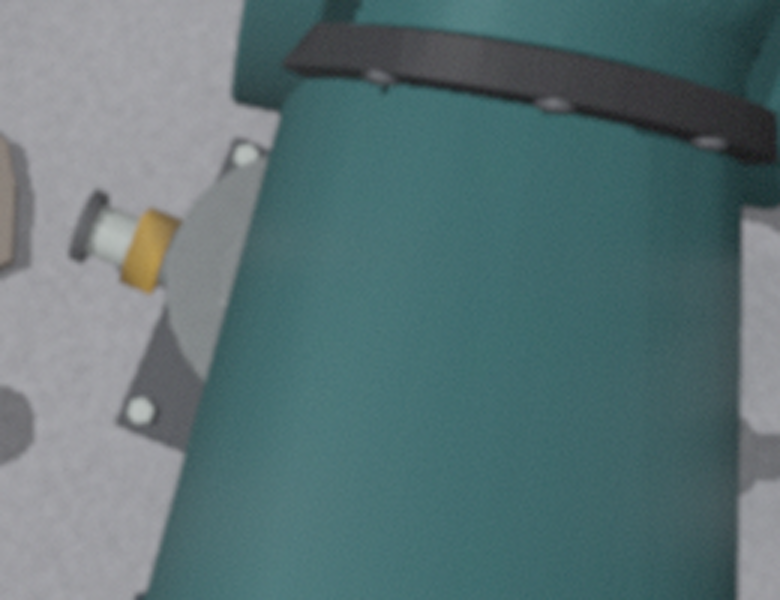

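View pics/cscene1.png

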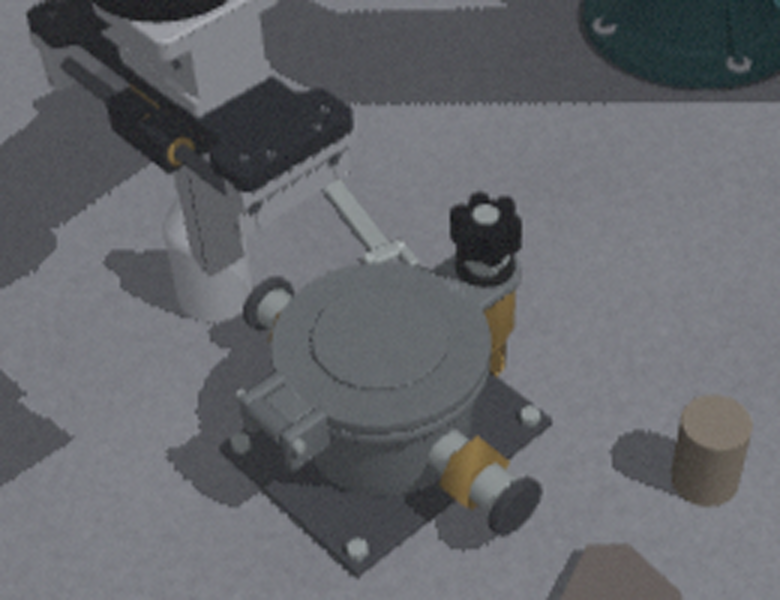

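Request:
{"fn": "move_arm", "kwargs": {
  "rows": [0,0.03,0.01,-0.12,0.5,0,0.06,0.02,-0.24,1,0,0.09,0.03,-0.36,1,0,0.12,0.04,-0.48,1,0,0.15,0.05,-0.6,1,0,0.18,0.06,-0.72,1,0,0.21,0.07,-0.84,1,0,0.24,0.08,-0.96,1,0,0.26,0.1,-1.08,1,0,0.26,0.1,-1.2,1,0,0.26,0.1,-1.32,1,0,0.26,0.1,-1.44,1]
}}

```text
t: 6.45
ee_pos: [0.4966, -0.2671, 0.2551]
ee_rot: [1.54, 0.958, -1.543]
wrist_force: [-0.4, -0.4, -0.4]
finger_gap: 0.077
```

```bash
python3 d.py
python3 - <<'E'
from workcell import r, imaging
import cv2,numpy as np
for n in("top",):
    c=imaging.camera(n); cv2.imwrite(f"pics/{n}2.png",c["frame"][:,:,::-1]); np.savez(f"{n}2.npz",**c)
    s=c["frame"][240:340,290:420]
    cv2.imwrite(f"pics/c{n}2.png",cv2.resize(s[:,:,::-1],None,fx=6,fy=6,interpolation=cv2.INTER_CUBIC))
E
```

```text
t 6.45 pos [ 0.4966 -0.2671  0.2551] F [-0.41 -0.4  -0.44] T [-0.033 -0.021  0.051] gap 0.077 q6 [-0.594  0.118  1.24   0.     1.788 -0.132]
ytool -26.47 xtool [-0.004  0.003 -1.   ]
```

View pics/ctop2.png

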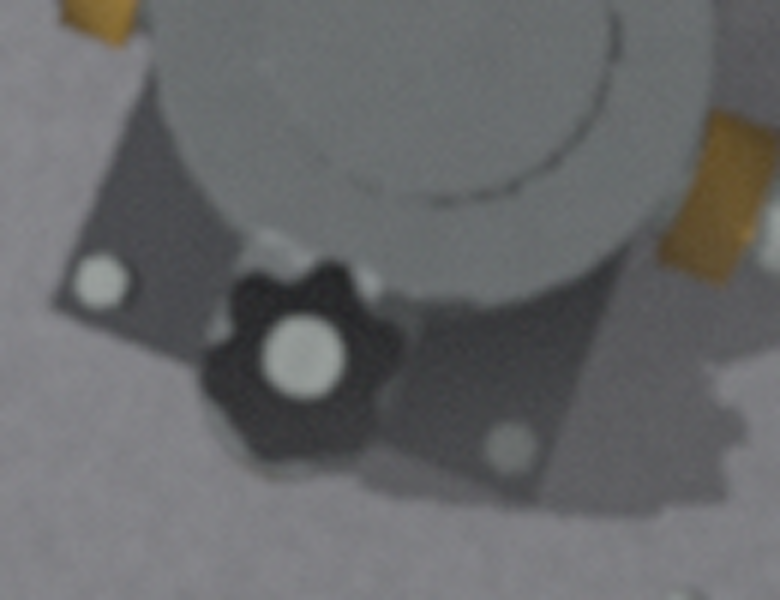

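```bash
python3 - <<'E'
from h import *
c=load("top2.npz");P=cloud(c);f=c["frame"].astype(int)
m=np.zeros((480,640),bool); m[288:312,330:352]=1
g=m&(f.sum(2)>330); u=np.argwhere(g).mean(0); q=P[g]; print("cap px",u[::-1],g.sum(),np.nanmedian(q,0),circ(q[~np.isnan(q[:,0])][:,:3]).x if 0 else "")
d=m&(f.sum(2)<200); q=P[d]; print("black z",np.nanpercentile(q[:,2],[5,25,50,75,95]))
W=c["world_from_camera"]
def cast(u,v,z):
    k=W[:3,:3]@[(u-c["cx"])/c["fx"],(v-c["cy"])/c["fy"],1]; return W[:3,3]+k*(z-W[2,3])/k[2]
print(cast(u[1],u[0],.157), "bush",cast(338.2,304.5,.094))
# lid top
for uv in [(365,240),(360,230),(375,245),(330,255)]: print(P[uv[1],uv[0]].round(4))
c=load("scene1.npz");P=cloud(c);f=c["frame"].astype(int);W=c["world_from_camera"]
m=np.zeros((480,640),bool); m[185:200,332:350]=1
g=m&(f.sum(2)>330); u=np.argwhere(g).mean(0); q=P[g]; print("scene cap px",u[::-1],g.sum(),np.nanmedian(q,0),np.nanpercentile(q[:,2],[10,90]))
for z in(.152,.157,.162): print(cast(u[1],u[0],z))
for uv in [(310,240),(300,235),(320,245)]: print(P[uv[1],uv[0]].round(4))
E
python3 d.py .479 .0128 .25
```

```text
cap px [340.28358209 298.97761194] 134 [0.48097779 0.01306736 0.15811829] 
black z [0.15493985 0.15624759 0.15714183 0.15775394 0.15921413]
[0.48112552 0.01278355 0.157     ] bush [0.4796697  0.01365278 0.094     ]
[ 0.5795 -0.0241  0.112 ]
[ 0.5949 -0.0159  0.1133]
[ 0.5722 -0.0398  0.1118]
[0.554  0.0294 0.1087]
scene cap px [339.96153846 189.46153846] 52 [0.47962751 0.00908994 0.15627617] [0.00023428 0.15852458]
[0.4744803 0.0047907 0.152    ]
[0.47936277 0.0071106  0.157     ]
[0.48424524 0.0094305  0.162     ]
[ 0.59   -0.0043  0.1098]
[ 0.5883 -0.0275  0.1115]
[0.5931 0.0195 0.1102]
t 6.5 pos [ 0.4968 -0.2669  0.255 ] F [ 0.5   0.08 -0.42] T [-0.    -0.079  0.045] gap 0.0807 q6 [-0.594  0.118  1.24   0.     1.788 -0.136]
ytool -26.23 xtool [-0.004  0.003 -1.   ]
delta [ 0.0058 -0.1396 -0.2431]
```

Request:
{"fn": "move_arm", "kwargs": {
  "rows": [0,-0.018,-0.03,-0.12,1,0,-0.035,-0.06,-0.24,1,0,-0.052,-0.09,-0.36,1,0,-0.07,-0.12,-0.48,1,0,-0.087,-0.15,-0.6,1,0,-0.105,-0.18,-0.72,1,0,-0.122,-0.21,-0.84,1,0,-0.139,-0.243,-0.96,1,0,-0.139,-0.243,-1.08,1,0,-0.139,-0.243,-1.2,1,0,-0.139,-0.243,-1.32,1,0,-0.139,-0.243,-1.44,1]
}}

```text
t: 7.5
ee_pos: [0.4823, 0.0124, 0.2552]
ee_rot: [0.464, 1.524, -0.465]
wrist_force: [-0.8, -0.3, 0.9]
finger_gap: 0.0939
```

```bash
python3 d.py .480 .0125 .1295
```

```text
t 7.5 pos [0.4823 0.0124 0.2552] F [-0.8  -0.29  0.86] T [ 0.008 -0.171  0.046] gap 0.0939 q6 [-0.092 -0.066  1.427 -0.     1.784 -1.07 ]
ytool 56.05 xtool [-0.004  0.    -1.   ]
delta [ 0.1257 -0.001  -0.0015]
```

Request:
{"fn": "move_arm", "kwargs": {
  "rows": [0.01,0,0,-0.1,1,0.03,-0.001,-0.001,-0.17,1,0.055,-0.001,-0.001,-0.17,1,0.08,-0.001,-0.001,-0.17,1,0.1,-0.001,-0.001,-0.17,1,0.115,-0.001,-0.001,-0.17,1,0.126,-0.001,-0.001,-0.17,1,0.126,-0.001,-0.001,-0.17,1,0.126,-0.001,-0.001,-0.17,1]
}}

```text
t: 8.25
ee_pos: [0.4817, 0.0113, 0.1302]
ee_rot: [0.336, 1.547, -0.336]
wrist_force: [0.2, 0.2, 0.9]
finger_gap: 0.0936
```

```bash
python3 d.py .480 .0125 .1295
python3 - <<'E'
from workcell import r, imaging
import cv2,numpy as np
for n in("scene",):
    c=imaging.camera(n); np.savez(f"{n}3.npz",**c)
    s=c["frame"][100:260,240:450]
    cv2.imwrite(f"pics/c{n}3.png",cv2.resize(s[:,:,::-1],None,fx=3.5,fy=3.5,interpolation=cv2.INTER_CUBIC))
E
```

```text
t 8.25 pos [0.4817 0.0113 0.1302] F [0.22 0.22 0.94] T [ 0.022 -0.13  -0.001] gap 0.0936 q6 [-0.094 -0.036  1.647 -0.     1.533 -1.237]
ytool 65.46 xtool [-0.002  0.    -1.   ]
delta [ 0.0007  0.0003 -0.002 ]
```

View pics/cscene3.png

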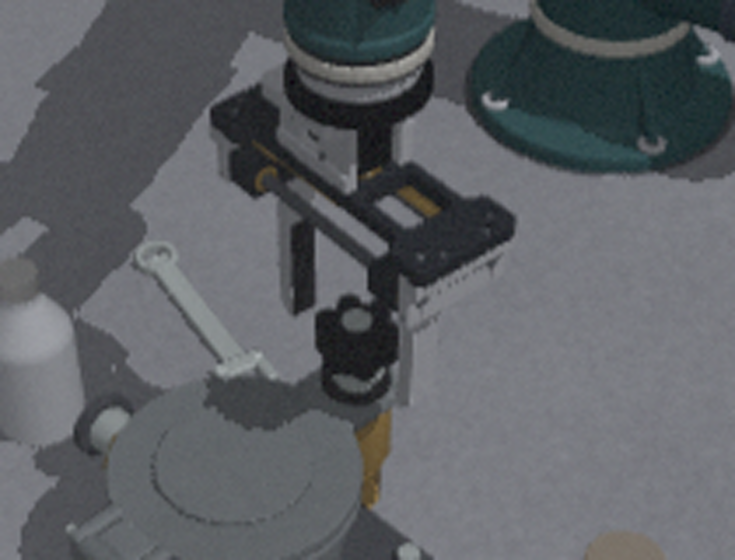

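Request:
{"fn": "move_arm", "kwargs": {
  "rows": [0,0,-0.001,0,0.4,0,0,-0.001,0,0.3,0,0,-0.001,0,0.3,0,0,-0.001,0,0.3,0,0,-0.001,0,0.3,0,0,-0.001,0,0.3,0,0,-0.001,0,0.3,0,0,-0.001,0,0.3],
  "grip_force": 14
}}

```text
t: 8.97
ee_pos: [0.482, 0.0115, 0.131]
ee_rot: [0.336, 1.545, -0.336]
wrist_force: [0.5, -0.4, 0.1]
finger_gap: 0.0501
```

```bash
python3 d.py .480 .0125 .1295
```

```text
t 8.9667 pos [0.482  0.0115 0.131 ] F [ 0.52 -0.35  0.1 ] T [ 0.077 -0.147  0.059] gap 0.0501 q6 [-0.094 -0.038  1.646 -0.     1.533 -1.237]
ytool 65.49 xtool [ 0. -0. -1.]
delta [ 0.0015  0.0001 -0.0023]
```

Request:
{"fn": "move_arm", "kwargs": {
  "rows": [0,0,0,0,0.2,0,0,0,0,0.2,0,0,0,0,0.2]
}}

```text
t: 9.22
ee_pos: [0.482, 0.0114, 0.131]
ee_rot: [0.336, 1.544, -0.336]
wrist_force: [-0.5, 0.6, 0.7]
finger_gap: 0.0497
```

```bash
python3 d.py .480 .0125 .1295
```

```text
t 9.2167 pos [0.482  0.0114 0.131 ] F [-0.47  0.56  0.71] T [ 0.052 -0.102 -0.033] gap 0.0497 q6 [-0.094 -0.038  1.646 -0.     1.533 -1.237]
ytool 65.49 xtool [ 0. -0. -1.]
delta [ 0.0015  0.0001 -0.0023]
```

Request:
{"fn": "move_arm", "kwargs": {
  "rows": [0.0004,0,0,0,0.2,0.0008,0,0,0,0.2,0.001,0,0,0,0.2,0.001,0,0,0,0.2]
}}

```text
t: 9.55
ee_pos: [0.4821, 0.0114, 0.1309]
ee_rot: [0.335, 1.544, -0.336]
wrist_force: [-1.2, 0.2, 4.9]
finger_gap: 0.0498
```

```bash
python3 d.py
```

```text
t 9.55 pos [0.4821 0.0114 0.1309] F [-1.24  0.15  4.87] T [ 0.075  0.23  -0.055] gap 0.0498 q6 [-0.094 -0.038  1.647 -0.     1.532 -1.237]
ytool 65.49 xtool [ 0.001 -0.    -1.   ]
```

Request:
{"fn": "move_arm", "kwargs": {
  "rows": [-0.0002,0,0,-0.05,0.2,-0.0003,0,0,-0.1,0.2,-0.0005,0,0,-0.15,0.2,-0.0007,0,0,-0.2,0.2,-0.0007,0,0,-0.2,0.2]
}}

```text
t: 9.97
ee_pos: [0.4821, 0.0116, 0.1315]
ee_rot: [0.178, 1.563, -0.178]
wrist_force: [-1.8, 1.3, 5.1]
finger_gap: 0.0497
```

```bash
python3 d.py
```

```text
t 9.9667 pos [0.4821 0.0116 0.1315] F [-1.82  1.26  5.13] T [0.167 0.223 0.005] gap 0.0497 q6 [-0.094 -0.038  1.646  0.     1.533 -1.438]
ytool 77.01 xtool [ 0.001  0.    -1.   ]
```

Request:
{"fn": "move_arm", "kwargs": {
  "rows": [-0.0002,0,0,-0.05,0.2,-0.0003,0,0,-0.1,0.2,-0.0005,0,0,-0.15,0.2,-0.0005,0,0,-0.15,0.2]
}}

```text
t: 10.3
ee_pos: [0.4821, 0.0118, 0.132]
ee_rot: [0.061, 1.569, -0.06]
wrist_force: [-2.0, 1.3, 5.4]
finger_gap: 0.0493
```

Request:
{"fn": "move_arm", "kwargs": {
  "rows": [-0.0002,0,0,-0.05,0.2,-0.0003,0,0,-0.1,0.2,-0.0005,0,0,-0.15,0.2,-0.0005,0,0,-0.15,0.2]
}}

```text
t: 10.63
ee_pos: [0.4821, 0.0119, 0.1324]
ee_rot: [-0.056, 1.569, 0.057]
wrist_force: [-1.9, 1.6, 5.3]
finger_gap: 0.0493
```

Request:
{"fn": "move_arm", "kwargs": {
  "rows": [-0.0002,0,0,-0.05,0.2,-0.0003,0,0,-0.1,0.2,-0.0005,0,0,-0.15,0.2,-0.0005,0,0,-0.15,0.2]
}}

```text
t: 10.97
ee_pos: [0.4821, 0.012, 0.1327]
ee_rot: [-0.173, 1.563, 0.175]
wrist_force: [-1.4, 2.2, 5.4]
finger_gap: 0.0499
```

Request:
{"fn": "move_arm", "kwargs": {
  "rows": [-0.0002,0,0,-0.05,0.2,-0.0003,0,0,-0.1,0.2,-0.0005,0,0,-0.15,0.2,-0.0005,0,0,-0.15,0.2]
}}

```text
t: 11.3
ee_pos: [0.482, 0.0122, 0.1319]
ee_rot: [-0.29, 1.551, 0.292]
wrist_force: [0.3, 3.2, 0.2]
finger_gap: 0.0494
```

Upward force vanished at about 0.75–0.8 rad, which is the click. I'll follow it down softly.

Request:
{"fn": "move_arm", "kwargs": {
  "rows": [0.0007,0,0,0,0.2,0.0014,0,0,0,0.2,0.0021,0,0,0,0.2,0.0028,0,0,0,0.2,0.0035,0,0,0,0.2,0.004,0,0,0,0.2]
}}

```text
t: 11.8
ee_pos: [0.482, 0.0121, 0.1296]
ee_rot: [-0.291, 1.55, 0.292]
wrist_force: [-1.1, 5.1, -0.3]
finger_gap: 0.0496
```

Request:
{"fn": "move_arm", "kwargs": {
  "rows": [0.0005,0,0,0,0.2,0.001,0,0,0,0.2,0.001,0,0,0,0.2]
}}

```text
t: 12.05
ee_pos: [0.482, 0.0121, 0.1267]
ee_rot: [-0.291, 1.551, 0.293]
wrist_force: [1.7, 4.9, -0.2]
finger_gap: 0.0496
```

Request:
{"fn": "move_arm", "kwargs": {
  "rows": [0.0005,0.0004,0,0,0.2,0.001,0.0008,0,0,0.2,0.001,0.0008,0,0,0.2]
}}

```text
t: 12.3
ee_pos: [0.482, 0.0121, 0.1267]
ee_rot: [-0.292, 1.55, 0.291]
wrist_force: [0.8, 4.1, 1.1]
finger_gap: 0.05
```

```bash
python3 d.py
```

```text
t 12.3 pos [0.482  0.0121 0.1267] F [0.83 4.11 1.13] T [ 0.791 -0.448  0.099] gap 0.05 q6 [-0.092 -0.036  1.653 -0.     1.523 -2.035]
ytool 111.31 xtool [ 0.001 -0.    -1.   ]
```

Request:
{"fn": "move_arm", "kwargs": {
  "rows": [0.0004,0.0003,0,0,0.2,0.0008,0.0006,0,0,0.2,0.0008,0.0006,0,0,0.2]
}}

```text
t: 12.55
ee_pos: [0.482, 0.0122, 0.1266]
ee_rot: [-0.293, 1.55, 0.29]
wrist_force: [1.6, 1.2, 4.0]
finger_gap: 0.05
```

```bash
python3 d.py
python3 - <<'E'
from workcell import r, imaging
import cv2,numpy as np
for n in("scene",):
    c=imaging.camera(n); np.savez(f"{n}4.npz",**c)
    s=c["frame"][100:260,240:450]
    cv2.imwrite(f"pics/c{n}4.png",cv2.resize(s[:,:,::-1],None,fx=3.5,fy=3.5,interpolation=cv2.INTER_CUBIC))
E
```

```text
t 12.55 pos [0.482  0.0122 0.1266] F [1.62 1.2  4.02] T [ 0.482 -0.335 -0.001] gap 0.05 q6 [-9.200e-02 -3.600e-02  1.654e+00 -1.000e-03  1.522e+00 -2.034e+00]
ytool 111.3 xtool [ 0.002 -0.001 -1.   ]
```

View pics/cscene4.png

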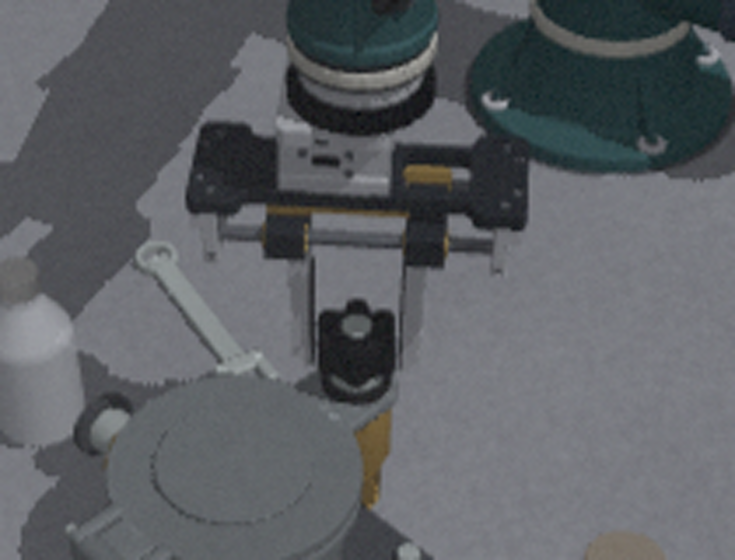

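Fingers hold the head firmly (head at 355,345 in the crop), and the screw meets the thread again with 4 N. Next I turn forwards, following the pitch of 3.34 mm/rad.

Request:
{"fn": "move_arm", "kwargs": {
  "rows": [0.0002,0,0,0.06,0.2,0.0004,0,0,0.12,0.2,0.0006,0,0,0.18,0.2,0.0008,0,0,0.24,0.2,0.001,0,0,0.3,0.2,0.001,0,0,0.3,0.2]
}}

```text
t: 13.1
ee_pos: [0.4821, 0.0119, 0.1255]
ee_rot: [-0.057, 1.568, 0.054]
wrist_force: [2.2, 0.4, 3.9]
finger_gap: 0.0497
```

```bash
python3 d.py
```

```text
t 13.1 pos [0.4821 0.0119 0.1255] F [2.15 0.35 3.88] T [ 0.297 -0.407 -0.071] gap 0.0497 q6 [-0.092 -0.036  1.656 -0.002  1.52  -1.733]
ytool 94.04 xtool [ 0.002 -0.002 -1.   ]
```

Request:
{"fn": "move_arm", "kwargs": {
  "rows": [0.0003,0,0,0.08,0.2,0.0005,0,0,0.16,0.2,0.0008,0,0,0.24,0.2,0.0011,0,0,0.32,0.2,0.0013,0,0,0.4,0.2,0.0013,0,0,0.4,0.2]
}}

```text
t: 13.6
ee_pos: [0.482, 0.0116, 0.1242]
ee_rot: [0.256, 1.553, -0.259]
wrist_force: [2.1, -1.1, 5.3]
finger_gap: 0.0496
```

```bash
python3 d.py
```

```text
t 13.6 pos [0.482  0.0116 0.1242] F [ 2.09 -1.12  5.28] T [-0.093 -0.448 -0.128] gap 0.0496 q6 [-0.092 -0.035  1.658 -0.002  1.517 -1.334]
ytool 71.18 xtool [ 0.002 -0.002 -1.   ]
```

Request:
{"fn": "move_arm", "kwargs": {
  "rows": [0.0002,0,0,0.07,0.2,0.0004,0,0,0.14,0.2,0.0006,0,0,0.2,0.2,0.0006,0,0,0.2,0.2]
}}

```text
t: 13.93
ee_pos: [0.4819, 0.0114, 0.1235]
ee_rot: [0.411, 1.529, -0.415]
wrist_force: [2.2, -2.7, 3.7]
finger_gap: 0.0495
```

```bash
python3 d.py
```

```text
t 13.9333 pos [0.4819 0.0114 0.1235] F [ 2.21 -2.73  3.74] T [-0.41  -0.5   -0.062] gap 0.0495 q6 [-0.092 -0.034  1.659 -0.003  1.516 -1.136]
ytool 59.82 xtool [ 0.001 -0.003 -1.   ]
```

Request:
{"fn": "move_arm", "kwargs": {
  "rows": [0.0002,-0.0002,0,0.07,0.2,0.0004,-0.0004,0,0.14,0.2,0.0007,-0.0005,0,0.2,0.2,0.0007,-0.0005,0,0.2,0.2]
}}

```text
t: 14.27
ee_pos: [0.4819, 0.0112, 0.1229]
ee_rot: [0.567, 1.493, -0.569]
wrist_force: [2.2, -1.8, 4.9]
finger_gap: 0.0495
```

```bash
python3 d.py
```

```text
t 14.2667 pos [0.4819 0.0112 0.1229] F [ 2.22 -1.8   4.89] T [-0.275 -0.58  -0.133] gap 0.0495 q6 [-0.093 -0.035  1.66  -0.002  1.514 -0.937]
ytool 48.38 xtool [ 0.002 -0.002 -1.   ]
```

Request:
{"fn": "move_arm", "kwargs": {
  "rows": [0.0002,0,0,0.07,0.2,0.0004,-0.0002,0,0.14,0.2,0.0006,-0.0003,0,0.2,0.2,0.0006,-0.0003,0,0.2,0.2]
}}

```text
t: 14.6
ee_pos: [0.4817, 0.0111, 0.1223]
ee_rot: [0.722, 1.444, -0.723]
wrist_force: [2.2, -2.5, 4.9]
finger_gap: 0.0496
```

```bash
python3 d.py
```

```text
t 14.6 pos [0.4817 0.0111 0.1223] F [ 2.16 -2.48  4.92] T [-0.334 -0.464 -0.102] gap 0.0496 q6 [-0.093 -0.035  1.661 -0.002  1.513 -0.738]
ytool 36.93 xtool [ 0.002 -0.002 -1.   ]
```

Request:
{"fn": "move_arm", "kwargs": {
  "rows": [0.0002,0,0,0.07,0.2,0.0004,-0.0002,0,0.14,0.2,0.0006,-0.0003,0,0.2,0.2,0.0006,-0.0003,0,0.2,0.2]
}}

```text
t: 14.93
ee_pos: [0.4815, 0.011, 0.1218]
ee_rot: [0.875, 1.384, -0.876]
wrist_force: [2.0, -2.3, 5.3]
finger_gap: 0.05
```

```bash
python3 d.py
```

```text
t 14.9333 pos [0.4815 0.011  0.1218] F [ 2.   -2.28  5.35] T [-0.318 -0.439 -0.076] gap 0.05 q6 [-0.094 -0.035  1.663 -0.002  1.512 -0.538]
ytool 25.47 xtool [ 0.002 -0.002 -1.   ]
```

Request:
{"fn": "move_arm", "kwargs": {
  "rows": [0.0002,0,0,0.07,0.2,0.0004,0,0,0.14,0.2,0.0006,0,0,0.2,0.2,0.0006,0,0,0.2,0.2]
}}

```text
t: 15.27
ee_pos: [0.4813, 0.0109, 0.1216]
ee_rot: [1.026, 1.312, -1.027]
wrist_force: [1.6, -2.0, 7.2]
finger_gap: 0.0499
```

```bash
python3 d.py
```

```text
t 15.2667 pos [0.4813 0.0109 0.1216] F [ 1.6  -2.05  7.24] T [-0.269 -0.207 -0.114] gap 0.0499 q6 [-0.094 -0.035  1.663 -0.002  1.512 -0.338]
ytool 14.01 xtool [ 0.002 -0.002 -1.   ]
```

Request:
{"fn": "move_arm", "kwargs": {
  "rows": [-0.0001,0,0,0.05,0.2,-0.0002,0,0,0.1,0.2,-0.0003,0,0,0.15,0.2,-0.0003,0,0,0.15,0.2]
}}

```text
t: 15.6
ee_pos: [0.4812, 0.0109, 0.1217]
ee_rot: [1.138, 1.25, -1.139]
wrist_force: [1.0, -2.2, 6.9]
finger_gap: 0.0498
```

```bash
python3 d.py
```

```text
t 15.6 pos [0.4812 0.0109 0.1217] F [ 0.97 -2.24  6.92] T [-0.365 -0.221 -0.09 ] gap 0.0498 q6 [-0.094 -0.035  1.663 -0.002  1.512 -0.188]
ytool 5.44 xtool [ 0.001 -0.002 -1.   ]
```

Request:
{"fn": "move_arm", "kwargs": {
  "rows": [0,0,0,0.05,0.2,0,0,0,0.1,0.2,0,0,0,0.15,0.2,0,0,0,0.15,0.2]
}}

```text
t: 15.93
ee_pos: [0.481, 0.0109, 0.1213]
ee_rot: [1.248, 1.18, -1.25]
wrist_force: [1.4, -2.3, 6.0]
finger_gap: 0.0496
```

```bash
python3 d.py
```

```text
t 15.9333 pos [0.481  0.0109 0.1213] F [ 1.4  -2.29  5.97] T [-0.397 -0.283 -0.07 ] gap 0.0496 q6 [-0.094 -0.035  1.663 -0.002  1.512 -0.039]
ytool -3.15 xtool [ 0.001 -0.002 -1.   ]
```

Request:
{"fn": "move_arm", "kwargs": {
  "rows": [0,0,0,0.05,0.2,0.0001,0,0,0.1,0.2,0.0001,0,0,0.1,0.2]
}}

```text
t: 16.18
ee_pos: [0.4809, 0.0109, 0.1211]
ee_rot: [1.321, 1.13, -1.323]
wrist_force: [1.3, -1.4, 4.5]
finger_gap: 0.0498
```

```bash
python3 d.py
```

```text
t 16.1833 pos [0.4809 0.0109 0.1211] F [ 1.29 -1.37  4.51] T [-0.341 -0.303 -0.053] gap 0.0498 q6 [-0.094 -0.035  1.664 -0.002  1.512  0.061]
ytool -8.88 xtool [ 0.001 -0.002 -1.   ]
```

Request:
{"fn": "move_arm", "kwargs": {
  "rows": [0,0,0,0.05,0.2,0,0,0,0.1,0.2,0,0,0,0.15,0.2,0,0,0,0.15,0.2]
}}

```text
t: 16.52
ee_pos: [0.4808, 0.011, 0.1207]
ee_rot: [1.429, 1.047, -1.431]
wrist_force: [0.7, -3.2, 3.5]
finger_gap: 0.0492
```

```bash
python3 d.py
```

```text
t 16.5167 pos [0.4808 0.011  0.1207] F [ 0.71 -3.19  3.53] T [-0.458 -0.299 -0.075] gap 0.0492 q6 [-0.094 -0.034  1.664 -0.002  1.511  0.211]
ytool -17.46 xtool [ 0.    -0.002 -1.   ]
```

Request:
{"fn": "move_arm", "kwargs": {
  "rows": [-0.0003,0,0,0.02,0.2,-0.0006,0,0,0.04,0.2]
}}

```text
t: 16.68
ee_pos: [0.4807, 0.011, 0.1207]
ee_rot: [1.458, 1.024, -1.46]
wrist_force: [3.2, -4.2, -0.0]
finger_gap: 0.0495
```

```bash
python3 d.py; python3 -c "
from workcell import r,imaging
for i in range(6):
    imaging.camera('scene'); s=r.get_state(); print(s['t'],s['torque'].round(3),s['wrist_force'].round(2),s['ee_pos'].round(4))"
```

```text
t 16.6833 pos [0.4807 0.011  0.1207] F [ 3.24 -4.16 -0.  ] T [-0.779 -0.633  0.413] gap 0.0495 q6 [-0.094 -0.034  1.664 -0.002  1.512  0.253]
ytool -19.83 xtool [-0.    -0.002 -1.   ]
16.7333 [-0.835 -0.652  0.225] [ 2.41 -4.66 -0.45] [0.4807 0.011  0.1207]
16.7833 [-0.889 -0.679  0.173] [ 2.82 -4.61  1.1 ] [0.4807 0.011  0.1207]
16.8333 [-0.812 -0.655  0.144] [ 2.89 -5.01  0.53] [0.4807 0.011  0.1207]
16.8833 [-0.841 -0.706  0.174] [ 2.55 -4.81 -0.31] [0.4808 0.011  0.1207]
16.9333 [-0.956 -0.635  0.112] [ 2.65 -4.96 -0.26] [0.4807 0.011  0.1207]
16.9833 [-0.905 -0.631  0.191] [ 3.18 -3.66  0.25] [0.4807 0.011  0.1207]
```

Resisting moment is about 0.165 N m with no axial hand force, so the knob is snug (roughly 12–16 N). I'll release and retreat.

Request:
{"fn": "move_arm", "kwargs": {
  "rows": [0,0,0,0,0.6,0,0,0,0,0.8,0,0,0,0,1,0,0,0,0,1,0,0,0,0,1,0,0,0,0,1,0,0,0,0,1,0,0,0,0,1]
}}

```text
t: 17.65
ee_pos: [0.4807, 0.012, 0.1212]
ee_rot: [1.46, 1.025, -1.46]
wrist_force: [-0.6, -0.2, 0.0]
finger_gap: 0.0934
```

Request:
{"fn": "move_arm", "kwargs": {
  "rows": [-0.01,0,0,0,1,-0.03,0,0,0,1,-0.06,0,0,0,1,-0.09,0,0,0,1,-0.12,0,0,0,1,-0.12,0.0,0,0,1]
}}

```text
t: 18.15
ee_pos: [0.4837, 0.0117, 0.2496]
ee_rot: [1.467, 1.015, -1.449]
wrist_force: [1.5, -0.2, 1.0]
finger_gap: 0.0938
```

```bash
python3 d.py .45 -.25 .25
```

```text
t 18.15 pos [0.4837 0.0117 0.2496] F [ 1.53 -0.21  0.96] T [-0.066 -0.041  0.001] gap 0.0938 q6 [-0.093 -0.076  1.448  0.     1.756  0.254]
ytool -19.88 xtool [ 0.014 -0.001 -1.   ]
delta [-0.0006  0.0573  0.2576]
```

Request:
{"fn": "move_arm", "kwargs": {
  "rows": [0,0.006,0.03,0,1,0,0.012,0.06,0,1,0,0.02,0.09,0,1,0,0.027,0.12,0,1,0,0.034,0.15,0,1,0,0.04,0.18,0,1,0,0.05,0.22,0,1,0,0.057,0.257,0,1,0,0.057,0.257,0,1,0,0.057,0.257,0,1]
}}

```text
t: 18.98
ee_pos: [0.4463, -0.2506, 0.2409]
ee_rot: [1.463, 1.024, -1.463]
wrist_force: [0.5, 0.4, -0.6]
finger_gap: 0.0938
```

```bash
python3 d.py
python3 - <<'E'
from h import *
from workcell import r, imaging
for n in("top","scene"):
    c=imaging.camera(n); np.savez(f"{n}5.npz",**c)
    s=c["frame"][240:340,290:420] if n=="top" else c["frame"][120:320,180:440]
    cv2.imwrite(f"pics/c{n}5.png",cv2.resize(s[:,:,::-1],None,fx=6 if n=="top" else 3,fy=6 if n=="top" else 3,interpolation=cv2.INTER_CUBIC))
for k in ("top2.npz","top5.npz"):
    c=load(k);P=cloud(c);f=c["frame"].astype(int)
    m=np.zeros((480,640),bool); m[288:312,330:352]=1
    print(k,"black z",np.nanpercentile(P[m&(f.sum(2)<200)][:,2],[25,50,75]),"lid",np.nanmedian(P[235:250,355:380,2]),np.nanmedian(P[238:246,335:345,2]))
E
```

```text
t 18.9833 pos [ 0.4463 -0.2506  0.2409] F [ 0.49  0.38 -0.6 ] T [0.024 0.003 0.009] gap 0.0938 q6 [-6.230e-01 -1.000e-03  1.393e+00  0.000e+00  1.751e+00 -2.720e-01]
ytool -20.1 xtool [-0.001  0.001 -1.   ]
top2.npz black z [0.15624759 0.15714183 0.15775394] lid 0.11260828659474731 0.11276990531849224
top5.npz black z [0.14597901 0.14687095 0.14763257] lid 0.11265263138485859 0.11293047917742577
```

View pics/ctop5.png

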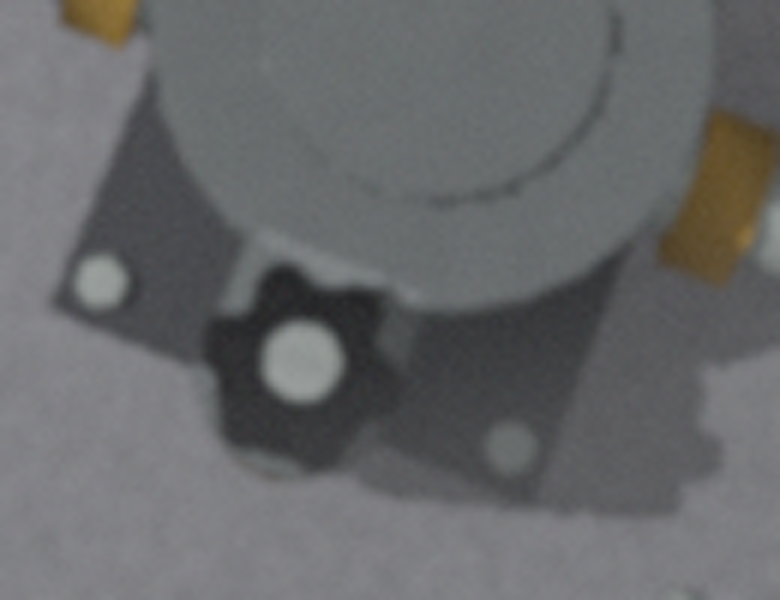

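View pics/cscene5.png

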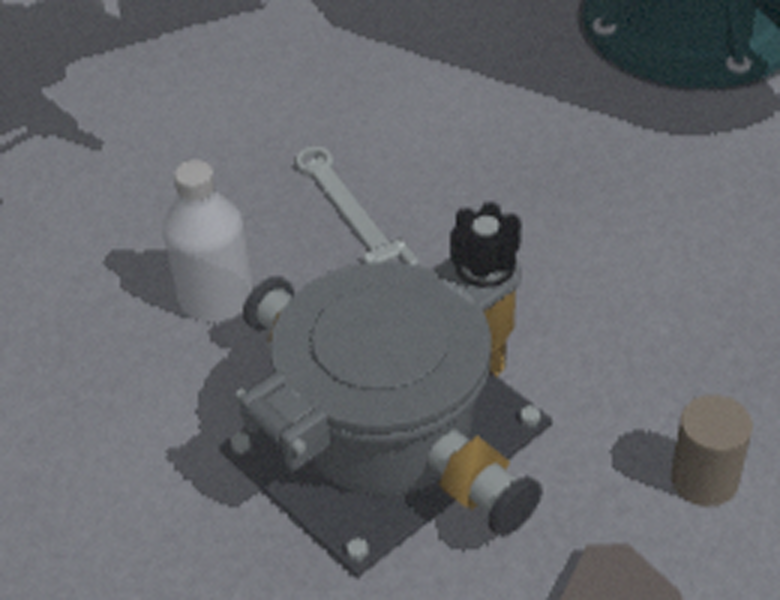

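The knob's lobes sit where a net −1.49 rad turn should put them, so it did not slip. The head dropped 10.3 mm, which puts the screw end at about 74 mm. The cover and the bystanders are unchanged, so I'm handing the job in.

```bash
python3 -c "
from workcell import r
print(r.close_job())"
```

```text
the job is handed in; nothing more can be done
None
```

The job is done and handed in at about 19 s of the 72 s allowed; the hand-in gave no verdict.

- **Cover:** I pushed it down along its arc until it sat on the gasket. The pad stopped at 111.6 mm and held there while the push rose to about 19 N.
- **Click:** I turned the knob backwards under about 5 N. The upward push vanished between 0.65 and 0.8 rad, and I followed the knob down about 6.5 mm until it met the thread again.
- **Tightening:** The seal was felt about 1.5 rad forwards. After the thread play I turned on to 2.29 rad in total, roughly 0.35 rad into the pull.

**Last checks:**
- With no axial hand force the resisting moment was about 0.165 N m, which I read as roughly 12–16 N of pull. I did not measure the pull directly, and moment readings earlier in the forward turn had an offset of the other sign, so this is only approximate.
- The pictures show the head 10.3 mm lower, matching the arm's 10.2 mm, which puts the screw end at about 74 mm.
- The lobes turned by the commanded amount, so the knob did not slip in the grip.
- The cover height did not change after it was shut, and the robot was clear of everything.
- The bottle, spanner and core look unmoved. The slab was only partly in the final crop, and I measured none of them.

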